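Lids back on the tea things

TASK

The tea things have been washed and dried and are to be closed before they go back in the cupboard: put each of the four lids on the vessel it belongs to (teapot, sugar bowl, butter dish, steel tin), properly seated and centred. Set the lids down rather than dropping them, leave the vessels standing where they are, and do not disturb the mug and the tea carton.

Things in the scene. Friction and masses are not known exactly. Their poses are not given: they have to be found in the camera images.
- teapot: White ceramic teapot, no lid on; round body 106 mm across, 84 mm high. Origin: centre of its underside, z up. The round mouth is centred on the z axis: rim level at 84 mm, opening 64 mm wide, outside of the rim 74 mm. Spout along its -y (to 93 mm from the axis, 88 mm high), loop handle along its +y (to 88 mm).
- sugar_bowl: White ceramic sugar bowl with two small ears along its +y and -y (125 mm over the ears), no lid on; round body 98 mm across, 62 mm high. Origin: centre of its underside, z up. Mouth centred on the z axis: rim level at 62 mm, opening 81 mm wide, outside of the rim 91 mm.
- butter_dish: White ceramic oblong butter dish without its cover: about 103 x 153 mm over the low flared rim, which is 16 mm high; long side along its y. Origin: centre of its underside, z up. Flat inside, 78 x 128 mm (x, y), its surface 5 mm above the origin.
- steel_tin: Low round storage tin of plain steel, straight sides, open, 104 mm across, 60 mm high. Origin: centre of its underside, z up. Mouth centred on the z axis: rim level at 60 mm, opening 96 mm wide.
- teapot_lid: Smallest round white lid, 71 mm wide, 43 mm high, of the teapot; lies right way up. Origin: centre of its lowest face. Tapered plug below (36 mm wide at the bottom, 56 mm from 10 mm up) drops into the mouth until the flange's underside, 12 mm above the origin, lies on the rim. Dome ends 22 mm up; on it a round knob 19 mm thick, 25 to 43 mm above the origin (full thickness 29 to 38 mm).
- sugar_lid: Round white lid, 91 mm wide, 43 mm high, of the sugar bowl; lies right way up. Origin: centre of its lowest face. Tapered plug below (53 mm wide at the bottom, 73 mm from 10 mm up) drops into the mouth until the flange's underside, 12 mm above the origin, lies on the rim. Dome ends 22 mm up; on it a round knob 23 mm thick, 25 to 43 mm above the origin (full thickness 29 to 38 mm).
- butter_cover: White ceramic oblong cover of the butter dish, 66 x 116 mm (x, y) at its foot, long side along its y; the shoulder is 42 mm up. Stands right way up; stands likewise inside the dish's rim, long side along long side, either way round. Origin: centre of its underside. On top in the middle a bar grip, 16 mm thick along x and 50 mm long along y, 50 to 64 mm above the origin.
- tin_lid: Steel round lid, the widest, 108 mm wide, 43 mm high, of the tin; lies right way up. Origin: centre of its lowest face. Tapered plug below (68 mm wide at the bottom, 88 mm from 10 mm up) drops into the mouth until the flange's underside, 12 mm above the origin, lies on the rim. Dome ends 22 mm up; on it a round knob 21 mm thick, 25 to 43 mm above the origin (full thickness 29 to 38 mm).
- mug: Bystander: striped mug, 88 mm across, 92 mm high, further back, under the wall cabinet (door handles from x = 0.57 m, underside 0.49 m up). Origin: centre of its underside.
- tea_box: Bystander: small carton of tea, 69 x 123 x 118 mm high, further back at the left. Origin: centre of its underside.
Things that resemble listed ones, but are neither listed nor needed, are in the scene too. What is shaped like the teapot_lid but turquoise is not meant.

How it is judged:
By the outcome, as a careful person would: the job done as asked, in the order asked, and still so for the second after the job is handed in, with the robot touching nothing.
It also fails if it takes over 128 s, if anything falls off the work surface, if the arm or the gripper's body presses on something with over 40 N, if the wrist force passes 120 N, or if a joint passes its speed limit or range.

ROBOT

A 6-joint arm with a two-finger parallel gripper is mounted at the origin on a cart in front of the work surface, level with it; the furniture and walls round the work are solid. World frame = base frame: x ahead of the robot, y to its left, z up, the work surface at z = 0. Lengths are in m, angles in degrees, forces in N, time in s.
With the tool pointing down it reaches from about 0.375 to 0.925 m from the base axis. Payload 5.7 kg.
Tool frame: the origin (TCP) lies at the very end of the fingers, on their centre line; the grasp point (between the pads) lies 19 mm behind it; z points along the fingers, y is the line along which they close (so a half turn about z gives the same grasp; the last joint's range is limited). The gripper opens to 88 mm and grips with 3 to 60 N. Pads are 20 mm wide; open, the fingers measure 115 mm over their backs; the gripper's body (75 mm by 178 mm) begins 61 mm behind the grasp point.
Start: joints at [-74.548, 20.558, 86.54, -0, 72.909, -6.595], TCP at [0.225, -0.556, 0.193] pointing down, gripper open.
Joint ranges: [-170.27, 170.27], [-57.76, 135], [12.27, 136.19], [-55.21, 235.2], [11.17, 155.16], [-170.74, 170.74]. Speed limits (degrees/s): [136.94, 136.94, 180, 180, 180, 180].

INTERFACE

Orientations are given as [roll, pitch, yaw] about the fixed x, y, z axes, in that order (R = Rz(yaw) Ry(pitch) Rx(roll)).
In Python, from plant import telemetry, get_image, camera_params, order gives the robot as it stands.
- The arm moves only by the tool move_arm, never from a script. Its arguments are lists of equal length, an entry for each row: "travel": the shift along the world's x, y, z in mm, a list of three; "angular": the turn, a rotation vector about the world's x, y, z in rad, a list of three; "jaw": the opening, from 0 (shut) to 1 (fully open). A call has 1 to 5 rows; each row shifts and turns the commanded pose from where the row before left it; what a row does not reach is not made up. A row lasts 1/10 s, in which the tool goes at most 50 mm and 8.59 degrees, less where a joint would pass 70% of its speed; a pose out of reach is approached as far as the arm can. A call is refused whole if a number of a shift passes 50 or a number of a turn 0.15, either way. A call with a gripper value outside its range is refused whole. The fingers move at their own pace and stop on an object; "newtons" is the grip in N (left out, the last holds). Time passes only in rows, so rows that do not move let the fingers close. It gives the time, the measured TCP pose, the force, the opening and the grip force at its end, in the units of the state.
- telemetry.observe(): the state, without advancing time (a new reading comes with each control period).
- get_image(name): name is "side" or "top" or "wrist"; returns the picture (384x512x3 uint8, red, green, blue); there is no depth.
- camera_params(name): a dict with "intrinsics" (3x3 intrinsics, pixels), "eye" and "rotation" of the camera in the world; the wrist camera has in their place "hand_eye" (4x4, takes a point from camera to tool coordinates, whose origin is the TCP and whose axes are the flange's). Camera axes: x right, y up, looking along -z (the intrinsics and any distortion apply to the point x, -y, -z); pixel columns grow to the right and rows downward; lengths in m; the calibration is good to about 2 mm. A picture is of the moment at which its call begins: read the wrist's pose just before it. camera_params takes no time and is no camera call.
- order.close_job(): hands the job in; it is judged then, once.
The state is a dict: "t": time; "qpos": joint angles; "joint_vel": joint speeds; "joint_torque": joint torques, N m; "tool_pos": TCP position; "eef_rot": TCP orientation; "contact_force": force on the tool from outside, world axes, zero at the start; "ft_torque": the same for the moment, N m; "width": finger opening in m; "gripper_force": force on a finger pad.
Only numpy, scipy, OpenCV 4.12 (cv2) and the standard library are available. Lean on these libraries where they do the work, as an engineer would, in place of code of your own. Each camera call takes 0.05 s, during which the arm holds its last target. There are 200 camera calls.

## Working session

There is one attempt and no reset: what is moved stays moved. The work goes in short steps, Python scripts to look and compute and a tool call to move; the robot and the scene stay as the last step left them, time stands still between calls to the robot, and variables do not carry over. Pictures are saved under pics/ and viewed, at most 14 in all, crops included, and the job is handed in when it is done.

Besides the shell and the picture viewer there is one more tool, called after ">>>" as a command line: name --argument value ..., lists and objects as JSON in quotes. move_arm: Moves the arm, as the interface text tells. Its arguments: {"type":"object","properties":{"travel":{"type":"array","items":{"type":"array","items":{"type":"number"}}},"angular":{"type":"array","items":{"type":"array","items":{"type":"number"}}},"jaw":{"type":"array","items":{"type":"number"}},"newtons":{"type":"number"}},"required":["travel","angular","jaw"]}

```bash
mkdir -p pics; ls; cat > h.py <<'E'
import numpy as np, cv2
from plant import telemetry, get_image, camera_params, order
from scipy.spatial.transform import Rotation as R
def cam(name):
    p=camera_params(name); K=np.array(p["intrinsics"])
    if name=="wrist":
        s=telemetry.observe(); T=np.eye(4); T[:3,:3]=R.from_euler('xyz',s["eef_rot"],degrees=True).as_matrix(); T[:3,3]=s["tool_pos"]
        M=T@np.array(p["hand_eye"]); return K,M[:3,3],M[:3,:3],p
    return K,np.array(p["eye"]),np.array(p["rotation"]),p
def px2w(c,u,v,z):
    K,e,Rm,p=c; d=np.linalg.inv(K)@[u,v,1]; d=Rm@[d[0],-d[1],-d[2]]
    return e+d*(z-e[2])/d[2]
def w2px(c,P):
    K,e,Rm,p=c; q=Rm.T@(np.array(P)-e); q=K@[q[0],-q[1],-q[2]]; return q[:2]/q[2]
def snap(name,f):
    c=cam(name); im=get_image(name); cv2.imwrite(f,im[:,:,::-1]); return c,im
E
python3 - <<'E'
from h import *
for n in ["top","side"]:
    c,im=snap(n,f"pics/{n}0.png"); print(n,c)
print(camera_params("wrist")); print(telemetry.observe())
E
```

```text
pics
top (array([[404.60805764,   0.        , 251.59950826],
       [  0.        , 404.60805764, 196.52235058],
       [  0.        ,   0.        ,   1.        ]]), array([0.47214792, 0.02036745, 1.50530311]), array([  2.64828519,  -0.43030652, -91.69429166]), {'intrinsics': array([[404.60805764,   0.        , 251.59950826],
       [  0.        , 404.60805764, 196.52235058],
       [  0.        ,   0.        ,   1.        ]]), 'eye': array([0.47214792, 0.02036745, 1.50530311]), 'rotation': array([  2.64828519,  -0.43030652, -91.69429166])})
side (array([[349.27771006,   0.        , 249.26479079],
       [  0.        , 349.27771006, 187.41238343],
       [  0.        ,   0.        ,   1.        ]]), array([0.13765572, 0.43340104, 1.04714148]), array([ 3.02198071e+01,  9.75818957e-02, -1.35247056e+02]), {'intrinsics': array([[349.27771006,   0.        , 249.26479079],
       [  0.        , 349.27771006, 187.41238343],
       [  0.        ,   0.        ,   1.        ]]), 'eye': array([0.13765572, 0.43340104, 1.04714148]), 'rotation': array([ 3.02198071e+01,  9.75818957e-02, -1.35247056e
[... 518 characters left out ...]
00000e+00]])}
{'t': 0.1, 'qpos': array([-7.45471311e+01,  2.05937847e+01,  8.65913582e+01,  1.27857320e-03,
        7.29097394e+01, -6.59478858e+00]), 'joint_vel': array([-0.07287385, -0.10269121, -0.19610965,  0.07451989,  0.01168145,
       -0.03587876]), 'joint_torque': array([-5.80891046e-04, -5.16359997e+01, -2.71403968e+01,  6.76642894e-02,
        2.76255846e-02, -2.85161445e-05]), 'tool_pos': array([ 0.22504854, -0.55547644,  0.19230343]), 'eef_rot': array([-1.79905886e+02, -1.21103359e-02,  2.20472708e+01]), 'contact_force': array([-0.09089528,  0.54113671, -0.07964473]), 'ft_torque': array([-0.02426142,  0.02588509,  0.00106455]), 'gripper_force': 0.0, 'width': 0.08757316311273208}
```

```bash
python3 - <<'E'
s=open('h.py').read()
s=s.replace('np.array(p["rotation"]),p','R.from_euler("xyz",p["rotation"],degrees=True).as_matrix(),p')
open('h.py','w').write(s)
import cv2
for n in("top","side"):
    cv2.imwrite(f"pics/{n}0b.png",cv2.resize(cv2.imread(f"pics/{n}0.png"),(800,600),interpolation=cv2.INTER_CUBIC))
E
```

```text
(no output)
```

View pics/top0b.png

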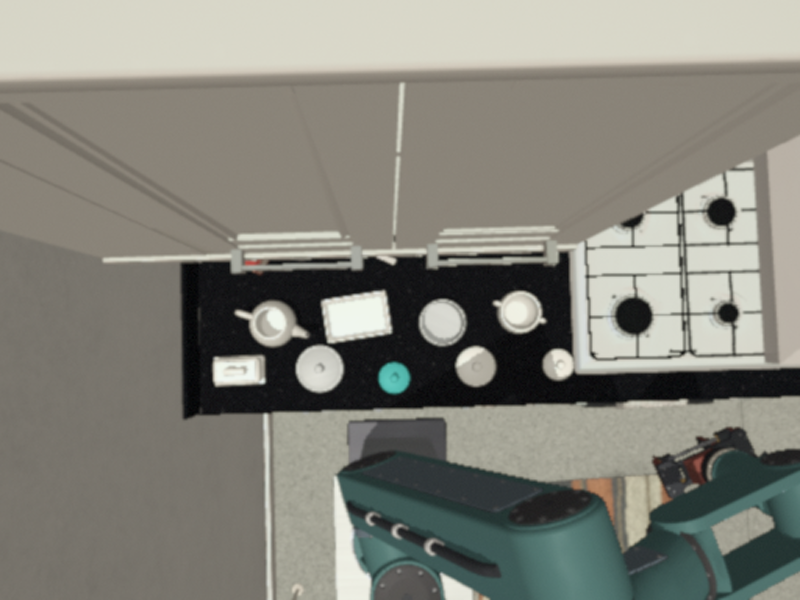

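View pics/side0b.png

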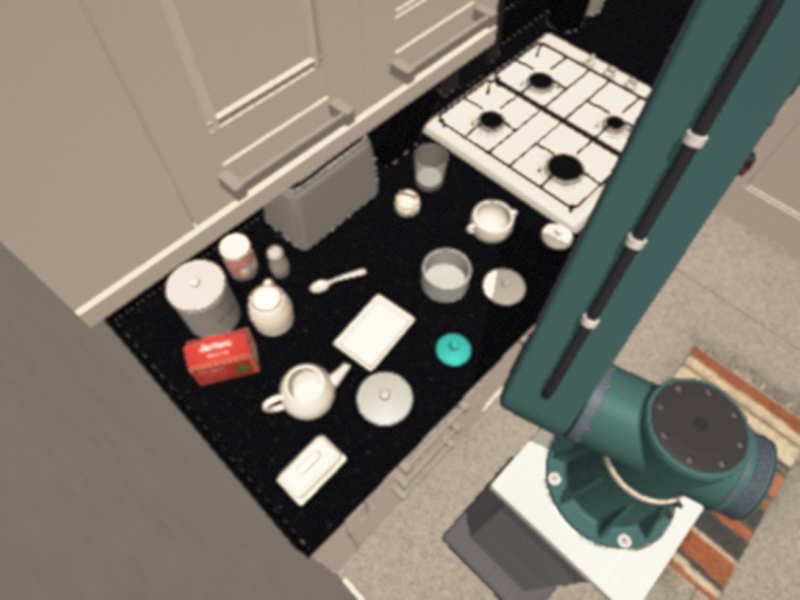

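```bash
python3 - <<'E'
from h import *
a=cv2.imread("pics/top0.png")[180:255,130:375]; b=cv2.imread("pics/side0.png")[120:325,165:375]
A=cv2.resize(a,None,fx=3.2,fy=3.2,interpolation=cv2.INTER_CUBIC);B=cv2.resize(b,(370,360),interpolation=cv2.INTER_CUBIC)
C=np.zeros((600,800,3),np.uint8);C[:A.shape[0],:A.shape[1]]=A;C[240:,:370]=B
b2=cv2.imread("pics/top0.png")[215:255,180:325];B2=cv2.resize(b2,(420,116),interpolation=cv2.INTER_CUBIC);C[300:416,375:795]=B2
cv2.imwrite("pics/crop1.png",C)
K,e,Rm,p=cam("top");c=(K,e,Rm,p)
k=512/800
for n,u,v,z in[("teapot",272,323,.084),("dish",356,316,.016),("tin",442,322,.06),("sugar",520,312,.062),("cover",238,370,.064),("lidL",320,368,.04),("teal",394,377,.04),("lidM",476,366,.04),("lidR",558,364,.04)]:
    print(n,px2w(c,u*k,v*k,z).round(3), px2w(c,u*k,v*k,.015).round(3))
E
```

```text
teapot [0.51  0.281 0.084] [0.512 0.293 0.015]
dish [0.522 0.095 0.016] [0.522 0.095 0.015]
tin [ 0.501 -0.103  0.06 ] [ 0.502 -0.107  0.015]
sugar [ 0.519 -0.282  0.062] [ 0.52  -0.292  0.015]
cover [0.406 0.363 0.064] [0.404 0.375 0.015]
lidL [0.404 0.18  0.04 ] [0.403 0.183 0.015]
teal [0.378 0.01  0.04 ] [0.376 0.01  0.015]
lidM [ 0.398 -0.18   0.04 ] [ 0.396 -0.184  0.015]
lidR [ 0.397 -0.37   0.04 ] [ 0.395 -0.377  0.015]
```

View pics/crop1.png

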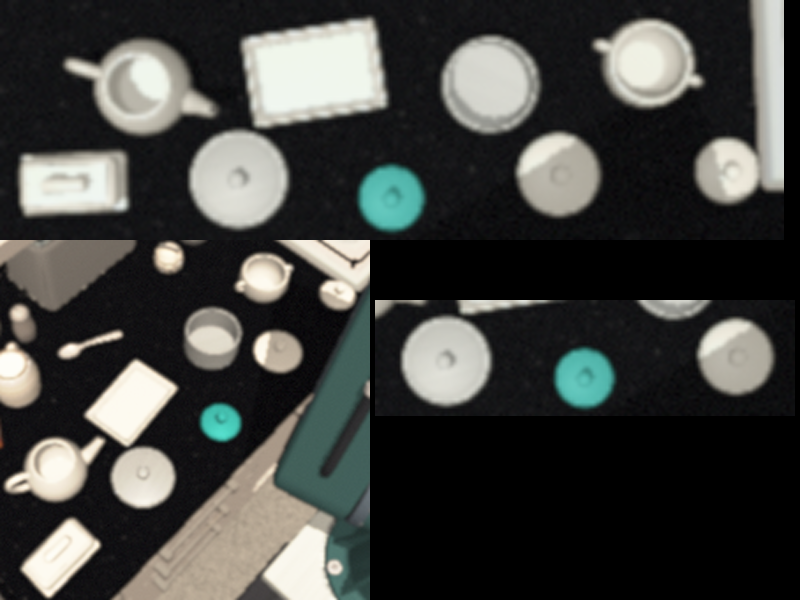

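Identification, in the 800-px top view: tin_lid is the widest, neutral grey lid at (320,368). sugar_lid is the cream lid, about 91 mm, at (476,366). teapot_lid is the small cream one at (558,364). The turquoise one at (394,377) is the decoy. Vessels: teapot (272,323), dish (356,316), tin (442,322), sugar bowl (520,312). The enlarged crop confirms all of these. I'm moving above the teapot lid now.

>>> move_arm --travel '[[17,18.5,1],[17,18.5,1],[17,18.5,1],[17,18.5,1],[17,18.5,1]]' --angular '[[0,0,0.119],[0,0,0.119],[0,0,0.119],[0,0,0.119],[0,0,0.119]]' --jaw '[0.5,0.5,0.5,0.5,0.5]' --newtons 20

```text
t: 0.6
tool_pos: [0.3106, -0.4625, 0.1977]
eef_rot: [-180.0, -0.0, 56.4]
contact_force: [-0.3, -0.4, 0.3]
width: 0.0514
gripper_force: 0.0
```

>>> move_arm --travel '[[17,18.5,1],[17,18.5,1],[17,18.5,1],[17,18.5,1],[17,18.5,1]]' --angular '[[0,0,0.119],[0,0,0.119],[0,0,0.119],[0,0,0.119],[0,0,0.119]]' --jaw '[0.5,0.5,0.5,0.5,0.5]'

```text
t: 1.1
tool_pos: [0.3956, -0.37, 0.2027]
eef_rot: [-180.0, -0.0, 90.5]
contact_force: [0.2, 0.5, 0.2]
width: 0.0442
gripper_force: 0.0
```

>>> move_arm --travel '[[0,0,0],[0,0,0]]' --angular '[[0,0,0],[0,0,0]]' --jaw '[0.5,0.5]'

```text
t: 1.3
tool_pos: [0.3951, -0.3709, 0.2028]
eef_rot: [-180.0, -0.0, 90.2]
contact_force: [-0.2, 0.2, -0.2]
width: 0.0436
gripper_force: 0.0
```

```bash
python3 - <<'E'
from h import *
c,im=snap("wrist","pics/w1.png"); s=telemetry.observe(); print(s["tool_pos"],s["eef_rot"],s["width"],s["qpos"])
print("expect lid px",w2px(c,[.396,-.372,.043]), "tcp px",w2px(c,s["tool_pos"]))
E
```

```text
[ 0.39478471 -0.3713669   0.20281966] [-1.79957971e+02  7.79888607e-03  9.01417973e+01] 0.043877064295956676 [-5.05238917e+01  1.52815246e+01  9.29510434e+01 -3.94264269e-02
  7.17880441e+01 -5.06533573e+01]
expect lid px [257.4648836  165.26333251] tcp px [255.84274555 216.36274234]
```

View pics/w1.png

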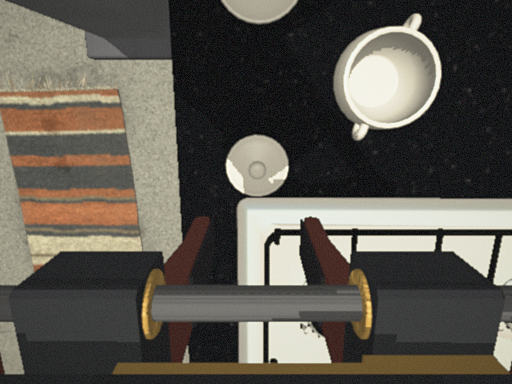

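The wrist view shows the teapot lid at (257,167) with its knob at (257,170), clear of the stove edge, and the sugar bowl at (388,77). The camera geometry agrees with the prediction to about 5 px.

```bash
cat >> h.py <<'E'
def rect(c,im,x0,y0,z,h=.09,s=2000):   # world-plane patch: col=+x, row=-y... s px/m
    n=int(2*h*s); W=np.array([[x0-h,y0+h],[x0+h,y0+h],[x0+h,y0-h],[x0-h,y0-h]])
    P=np.float32([w2px(c,[a,b,z]) for a,b in W])
    return cv2.warpPerspective(im,cv2.getPerspectiveTransform(P,np.float32([[0,0],[n,0],[n,n],[0,n]])),(n,n),flags=cv2.INTER_LINEAR)
def circ(c,im,x0,y0,z,r,search=.02,tol=.0025,h=None,s=2000):
    h=h or r+search+.01; g=cv2.cvtColor(rect(c,im,x0,y0,z,h,s),cv2.COLOR_RGB2GRAY).astype(np.float32)
    g=cv2.GaussianBlur(g,(0,0),2.5); gx=cv2.Sobel(g,cv2.CV_32F,1,0);gy=cv2.Sobel(g,cv2.CV_32F,0,1)
    t=np.linspace(0,2*np.pi,120,endpoint=False);ct,st=np.cos(t),np.sin(t);best=None
    for rr in np.arange(r-tol,r+tol+1e-9,.0005):
        for dx in np.arange(-search,search+1e-9,.001):
            for dy in np.arange(-search,search+1e-9,.001):
                u=((h+dx+rr*ct)*s).astype(int);v=((h-dy+rr*st)*s).astype(int)
                sc=np.clip(np.abs(gx[v,u]*ct+gy[v,u]*st),0,60).mean()
                if best is None or sc>best[0]: best=(sc,x0+dx,y0+dy,rr)
    return np.round(best,4)
E
python3 - <<'E'
from h import *
c=cam("wrist"); im=cv2.imread("pics/w1.png")[:,:,::-1].copy()
print("lid",circ(c,im,.396,-.370,.013,.0355)); print("knob",circ(c,im,.396,-.372,.038,.0095,.01,.001))
print("bowl",circ(c,im,.519,-.282,.062,.0455)); print("bowl in",circ(c,im,.519,-.282,.062,.0405))
cT=cam("top"); iT=cv2.imread("pics/top0.png")[:,:,::-1].copy()
for n,x,y,z,r in[("teapot",.51,.281,.084,.037),("tin",.501,-.103,.06,.052),("sugar",.519,-.282,.062,.0455),("tinlid",.404,.18,.014,.054),("sugarlid",.397,-.182,.014,.0455),("teapotlid",.396,-.372,.014,.0355)]: print(n,circ(cT,iT,x,y,z,r))
E
```

```text
lid [ 6.00e+01  3.95e-01 -3.79e-01  3.45e-02]
knob [ 2.85147e+01  3.95000e-01 -3.79000e-01  1.05000e-02]
bowl [ 5.90681e+01  5.22000e-01 -2.86000e-01  4.55000e-02]
bowl in [ 5.59962e+01  5.17000e-01 -2.87000e-01  4.30000e-02]
teapot [31.6014  0.51    0.292   0.0395]
tin [ 5.98615e+01  5.02000e-01 -1.04000e-01  5.40000e-02]
sugar [ 5.46854e+01  5.19000e-01 -2.81000e-01  4.80000e-02]
tinlid [6.00e+01 4.02e-01 1.85e-01 5.40e-02]
sugarlid [ 5.99912e+01  3.97000e-01 -1.83000e-01  4.70000e-02]
teapotlid [ 5.75049e+01  3.95000e-01 -3.75000e-01  3.60000e-02]
```

>>> move_arm --travel '[[0,-7.5,-40],[0,0,-40],[0,0,-40],[0,0,-25],[0,0,-15]]' --angular '[[0,0,0],[0,0,0],[0,0,0],[0,0,0],[0,0,0]]' --jaw '[0.5,0.5,0.5,0.5,0.5]'

```text
t: 1.85
tool_pos: [0.3932, -0.3783, 0.0404]
eef_rot: [-179.8, -0.2, 90.1]
contact_force: [-0.1, 0.5, 0.9]
width: 0.0438
gripper_force: 0.0
```

>>> move_arm --travel '[[0,0,-10],[0,0,-6],[0,0,0],[0,0,0]]' --angular '[[0,0,0],[0,0,0],[0,0,0],[0,0,0]]' --jaw '[0.5,0.5,0.5,0.5]'

```text
t: 2.25
tool_pos: [0.3955, -0.3793, 0.0277]
eef_rot: [180.0, 0.1, 90.2]
contact_force: [0.3, -0.6, -0.2]
width: 0.0442
gripper_force: 0.0
```

```bash
python3 - <<'E'
from h import *
c,im=snap("wrist","pics/w2.png"); s=telemetry.observe(); print(s["tool_pos"],s["eef_rot"],s["contact_force"])
print("knob px pred",w2px(c,[.395,-.379,.043]))
E
```

```text
[ 0.39562687 -0.37932744  0.02788057] [1.79948852e+02 7.37450578e-02 9.02110104e+01] [0.52827748 0.32720153 0.01135982]
knob px pred [255.44435208 224.42173034]
```

View pics/w2.png

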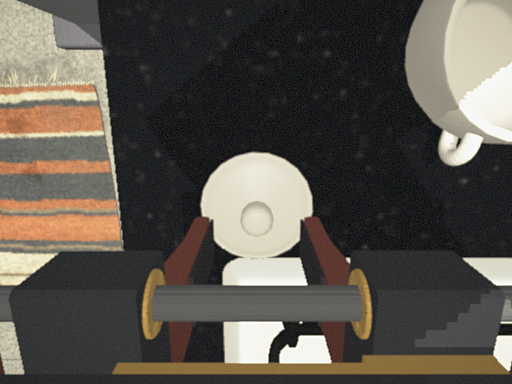

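```bash
python3 - <<'E'
from h import *
c=cam("wrist"); im=cv2.imread("pics/w2.png")[:,:,::-1].copy()
print("lid",circ(c,im,.396,-.376,.013,.0355,.01)); print("knob",circ(c,im,.396,-.376,.037,.0095,.008,.001,s=3000))
E
```

```text
lid [ 5.14606e+01  3.95000e-01 -3.79000e-01  3.50000e-02]
knob [ 3.69543e+01  3.96000e-01 -3.77000e-01  9.50000e-03]
```

The knob top is at (257,218), which puts it about 2 mm toward +y of the TCP. I'll correct for that and grip.

>>> move_arm --travel '[[0,1.5,-1],[0,0,0],[0,0,0],[0,0,0],[0,0,0]]' --angular '[[0,0,0],[0,0,0],[0,0,0],[0,0,0],[0,0,0]]' --jaw '[0.4,0.1,0.1,0.1,0.1]' --newtons 25

```text
t: 2.8
tool_pos: [0.3953, -0.3771, 0.0261]
eef_rot: [-180.0, 0.0, 90.2]
contact_force: [-0.3, -0.3, 0.0]
width: 0.0098
gripper_force: 0.0
```

>>> move_arm --travel '[[0,0,0],[0,0,10],[0,0,30],[0,0,40],[0,0,40]]' --angular '[[0,0,0],[0,0,0],[0,0,0],[0,0,0],[0,0,0]]' --jaw '[0.1,0.1,0.1,0.1,0.1]'

```text
t: 3.3
tool_pos: [0.3948, -0.3766, 0.1476]
eef_rot: [-180.0, -0.0, 90.2]
contact_force: [0.1, -0.4, 0.1]
width: 0.0088
gripper_force: 0.0
```

```bash
python3 - <<'E'
from h import *
c,im=snap("wrist","pics/w3.png"); s=telemetry.observe(); print(s["tool_pos"],s["eef_rot"],s["contact_force"])
print("tcp px",w2px(c,s["tool_pos"]))
E
```

```text
[ 0.39781559 -0.380127    0.1544467 ] [179.65297998   0.43524576  90.23857471] [ 1.01459857 -0.5213055   3.43198868]
tcp px [261.41906792 225.17670661]
```

View pics/w3.png

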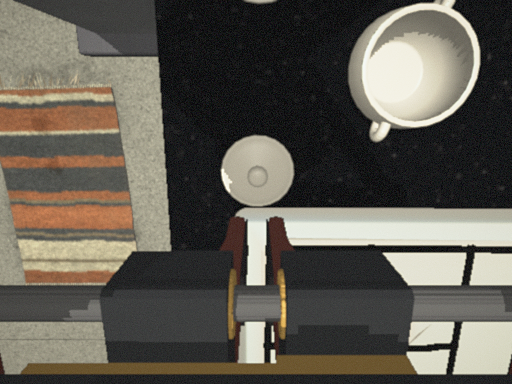

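The wrist view shows the lid still on the counter, knob at (258,176), with the jaws shut on air. The fingertips at about (247,218) look nearer the camera than the stated TCP, so I'll check the fingertip height from the side camera.

```bash
python3 - <<'E'
from h import *
c,im=snap("side","pics/s1.png"); s=telemetry.observe(); p=np.array(s["tool_pos"]);print(p,s["eef_rot"],s["qpos"])
u,v=w2px(c,p); print(u,v)
x0,y0=int(u)-75,int(v)-70
a=cv2.resize(im[max(y0,0):y0+120,max(x0,0):x0+150,::-1],None,fx=5,fy=5,interpolation=cv2.INTER_CUBIC)
for dz,col in((0,(0,0,255)),(.019,(0,255,0)),(.045,(255,0,0)),(.08,(255,0,255))):
    q=w2px(c,p+[0,0,dz])-[max(x0,0),max(y0,0)]; cv2.circle(a,tuple(int(t) for t in q*5),4,col,-1)
cv2.imwrite("pics/s1c.png",a)
E
```

```text
[ 0.39802365 -0.38043765  0.15215732] [179.61905522   0.47688347  90.23083171] [-5.08924836e+01  1.85619272e+01  9.60738611e+01 -3.03076894e-03
  6.47538627e+01 -5.11236226e+01]
366.9882565143202 124.66127293245685
```

View pics/s1c.png

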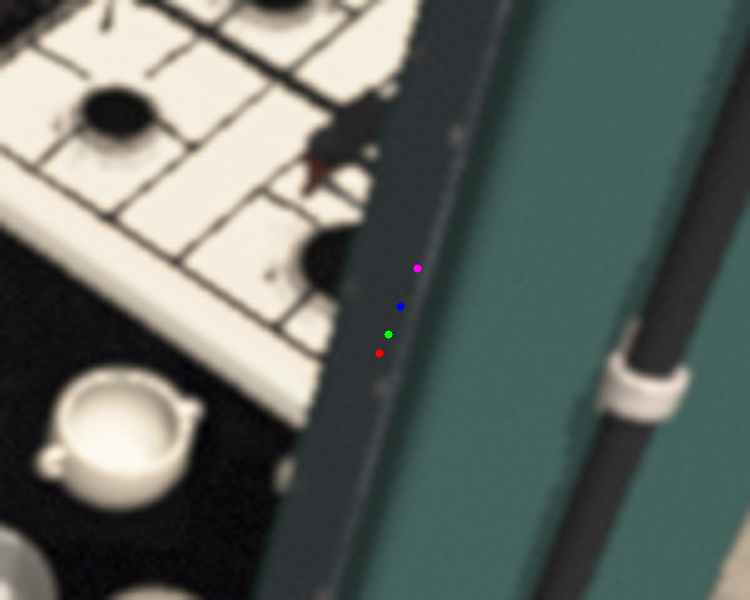

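```bash
python3 - <<'E'
from h import *
K,e,Rm,p=cam("side"); d=np.linalg.inv(K)@[353.4,92.6,1]; d=Rm@[d[0],-d[1],-d[2]]
for x in (.39,.4,.41): print(e+d*(x-e[0])/d[0])
c=cam("wrist"); s=telemetry.observe();print(s["tool_pos"],s["contact_force"],s["joint_vel"],s["width"],s["t"])
a=R.from_euler('xyz',s["eef_rot"],degrees=True).as_matrix()
for z in(0,-.02,-.0435,-.08):
  print(z,[w2px(c,s["tool_pos"]+a@[x,.0044,z]).round(1) for x in(.01,0,-.01)])
E
```

```text
[ 0.39       -0.16589722  0.45198146]
[ 0.4        -0.18964645  0.42839622]
[ 0.41       -0.21339568  0.40481098]
[ 0.39802365 -0.38043765  0.15215732] [ 1.32957969  0.12261294 -0.01759238] [ 0.00566745  3.07242291  4.08730412 -0.06147336 -4.21842611 -0.05691849] 0.008756062468799827 3.4
0 [array([263.7, 199.6]), array([263.7, 215.6]), array([263.6, 231.1])]
-0.02 [array([264.5, 210.5]), array([264.4, 228. ]), array([264.3, 245.1])]
-0.0435 [array([265.6, 226.8]), array([265.5, 246.5]), array([265.4, 265.6])]
-0.08 [array([268.2, 264. ]), array([268. , 288.4]), array([267.7, 311.9])]
```

```bash
python3 - <<'E'
from h import *
a=cv2.imread("pics/w2.png")[175:305,165:350]; b=cv2.imread("pics/w3.png")[175:305,210:310]
A=cv2.resize(a,None,fx=4,fy=4,interpolation=cv2.INTER_CUBIC)
cv2.imwrite("pics/tips.png",A)
E
```

```text
(no output)
```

View pics/tips.png

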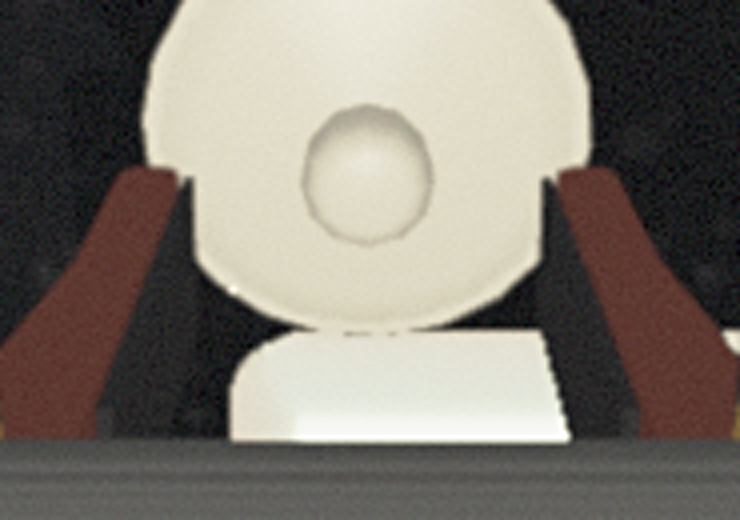

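The crop shows the pad ends 87 px apart at columns 213 and 300, with the front edge at row 217.5. That puts the real fingertips 30 mm short of the reported TCP, so I was above the knob. I'll work with tip z = TCP z + 30 mm and descend, watching the force.

>>> move_arm --travel '[[0,0,-40],[0,0,-40],[0,0,-40],[0,0,-10],[0,0,-5]]' --angular '[[0,0,0],[0,0,0],[0,0,0],[0,0,0],[0,0,0]]' --jaw '[0.5,0.5,0.5,0.5,0.5]'

```text
t: 3.9
tool_pos: [0.3945, -0.3763, 0.0101]
eef_rot: [-179.9, -0.1, 90.2]
contact_force: [0.3, -0.3, -0.0]
width: 0.0431
gripper_force: 0.0
```

>>> move_arm --travel '[[0,0,-4],[0,0,-4],[0,0,0],[0,0,0],[0,0,0]]' --angular '[[0,0,0],[0,0,0],[0,0,0],[0,0,0],[0,0,0]]' --jaw '[0.5,0.5,0.5,0.5,0.5]'

```text
t: 4.4
tool_pos: [0.3956, -0.3775, 0.0037]
eef_rot: [180.0, 0.1, 90.2]
contact_force: [0.1, 0.0, -0.3]
width: 0.0441
gripper_force: 0.0
```

```bash
python3 - <<'E'
from h import *
c,im=snap("wrist","pics/w4.png"); s=telemetry.observe(); print(s["tool_pos"],s["eef_rot"],s["contact_force"],s["width"])
print("lid",circ(c,im,.396,-.376,.013,.0355,.01)); print("knob",circ(c,im,.396,-.376,.037,.0095,.008,.001,s=3000))
E
```

```text
[ 0.3954757  -0.37743256  0.00360119] [1.79968952e+02 4.53666862e-02 9.02285975e+01] [ 0.83095863 -0.59608916  0.08750116] 0.04369160363923657
lid [ 4.58713e+01  3.96000e-01 -3.81000e-01  3.70000e-02]
knob [ 3.33069e+01  3.96000e-01 -3.76000e-01  9.00000e-03]
```

View pics/w4.png

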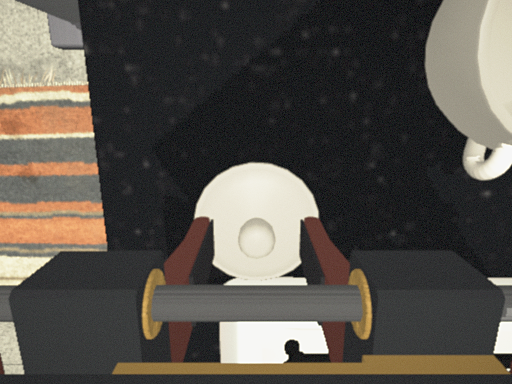

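The knob is now at (256,238), between the pads. I'll go 7 mm lower and grip.

>>> move_arm --travel '[[0,0,-4],[0,0,-3],[0,0,0],[0,0,0],[0,0,0]]' --angular '[[0,0,0],[0,0,0],[0,0,0],[0,0,0],[0,0,0]]' --jaw '[0.5,0.5,0.1,0.1,0.1]' --newtons 25

```text
t: 4.95
tool_pos: [0.3952, -0.3771, -0.004]
eef_rot: [-180.0, -0.0, 90.2]
contact_force: [0.4, 0.0, 0.7]
width: 0.0232
gripper_force: 0.0
```

>>> move_arm --travel '[[0,0,0],[0,0,0],[0,0,5],[0,0,5],[0,0,0]]' --angular '[[0,0,0],[0,0,0],[0,0,0],[0,0,0],[0,0,0]]' --jaw '[0.1,0.1,0.1,0.1,0.1]'

```text
t: 5.45
tool_pos: [0.3957, -0.3776, 0.0069]
eef_rot: [179.9, 0.1, 90.2]
contact_force: [-0.3, -0.6, -1.2]
width: 0.018
gripper_force: 25.0
```

>>> move_arm --travel '[[0,0,30],[0,0,45],[0,0,50],[0,0,50],[0,0,45]]' --angular '[[0,0,0],[0,0,0],[0,0,0],[0,0,0],[0,0,0]]' --jaw '[0.1,0.1,0.1,0.1,0.1]'

```text
t: 5.95
tool_pos: [0.3952, -0.377, 0.2288]
eef_rot: [180.0, 0.1, 90.2]
contact_force: [0.8, -0.9, -1.0]
width: 0.0177
gripper_force: 25.0
```

>>> move_arm --travel '[[8,25,10],[8,40,10],[8,45,0],[8,45,0],[8,45,0]]' --angular '[[0,0,0],[0,0,0],[0,0,0],[0,0,0],[0,0,0]]' --jaw '[0.1,0.1,0.1,0.1,0.1]'

```text
t: 6.45
tool_pos: [0.435, -0.1754, 0.2463]
eef_rot: [180.0, 0.0, 90.2]
contact_force: [0.9, -0.6, -0.9]
width: 0.0179
gripper_force: 25.0
```

>>> move_arm --travel '[[8,45,0],[8,45,0],[8,45,0],[8,45,0],[8,45,0]]' --angular '[[0,0,0],[0,0,0],[0,0,0],[0,0,0],[0,0,0]]' --jaw '[0.1,0.1,0.1,0.1,0.1]'

```text
t: 6.95
tool_pos: [0.475, 0.0498, 0.2463]
eef_rot: [180.0, 0.0, 90.2]
contact_force: [0.1, 0.4, -1.0]
width: 0.0177
gripper_force: 25.0
```

>>> move_arm --travel '[[8,45,0],[8,45,0],[10,30,0],[10,17,0],[0,0,0]]' --angular '[[0,0,0],[0,0,0],[0,0,0],[0,0,0],[0,0,0]]' --jaw '[0.1,0.1,0.1,0.1,0.1]'

```text
t: 7.45
tool_pos: [0.512, 0.1871, 0.246]
eef_rot: [180.0, -0.0, 90.4]
contact_force: [-1.0, -0.9, -0.3]
width: 0.0178
gripper_force: 25.0
```

>>> move_arm --travel '[[0,0,0],[0,0,0],[0,0,0]]' --angular '[[0,0,0],[0,0,0],[0,0,0]]' --jaw '[0.1,0.1,0.1]'

```text
t: 7.75
tool_pos: [0.5108, 0.1838, 0.2461]
eef_rot: [-180.0, 0.0, 90.2]
contact_force: [-0.1, 0.0, -0.6]
width: 0.0176
gripper_force: 25.0
```

```bash
python3 - <<'E'
from h import *
c,im=snap("wrist","pics/w5.png"); s=telemetry.observe(); print(s["tool_pos"],s["eef_rot"],s["contact_force"],s["width"])
print("rim",circ(c,im,.51,.285,.084,.037,.015)); print("in",circ(c,im,.51,.285,.084,.032,.015,.0015))
E
```

```text
[0.51089913 0.18392831 0.24613603] [-1.79989485e+02  9.77240984e-03  9.01562647e+01] [ 0.12035704 -0.03861796 -1.11535376] 0.01776388252638372
rim [5.60562e+01 5.12000e-01 2.85000e-01 3.70000e-02]
in [5.46248e+01 5.13000e-01 2.83000e-01 3.35000e-02]
```

View pics/w5.png

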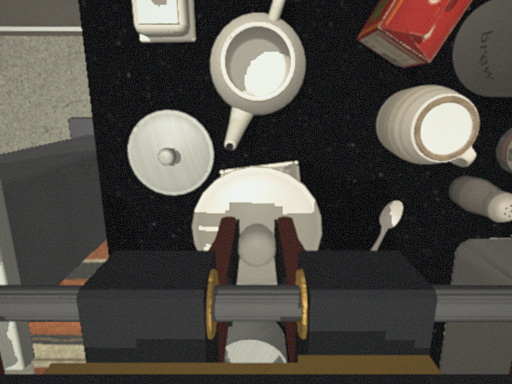

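The wrist view shows the lid upright in the grip, with its knob at (257,243). The teapot mouth is at (257,65), the tin lid (brushed steel) at (171,152) and the cover at (163,15). I'm going closer for a second look.

>>> move_arm --travel '[[1,15,-30],[0,15,-35],[0,11,-31],[0,0,0],[0,0,0]]' --angular '[[0,0,0],[0,0,0],[0,0,0],[0,0,0],[0,0,0]]' --jaw '[0.1,0.1,0.1,0.1,0.1]'

```text
t: 8.3
tool_pos: [0.512, 0.2252, 0.1503]
eef_rot: [-179.9, 0.0, 90.2]
contact_force: [-0.1, -1.0, 0.1]
width: 0.0176
gripper_force: 25.0
```

>>> move_arm --travel '[[0,0,0],[0,0,0]]' --angular '[[0,0,0],[0,0,0]]' --jaw '[0.1,0.1]'

```text
t: 8.5
tool_pos: [0.5137, 0.2257, 0.152]
eef_rot: [179.8, -0.0, 90.2]
contact_force: [-0.0, 0.7, -0.1]
width: 0.0174
gripper_force: 25.0
```

```bash
python3 - <<'E'
from h import *
c5=cam("wrist")
c,im=snap("wrist","pics/w6.png"); s=telemetry.observe(); p=s["tool_pos"];print(p,s["contact_force"],s["width"])
print("rim",circ(c,im,.512,.286,.084,.037,.01,.002)); print("in",circ(c,im,.512,.286,.084,.032,.01,.0015))
print("held flange",circ(c,im,p[0],p[1],p[2]+.017,.0355,.01,.002)-[0,p[0],p[1],0]); print("held knob",circ(c,im,p[0],p[1],p[2]+.041,.0095,.008,.001,s=3000)-[0,p[0],p[1],0])
E
```

```text
[0.51346672 0.22573408 0.15176128] [ 0.74526188 -0.25475176 -1.14272188] 0.017361566304812327
rim [5.77238e+01 5.12000e-01 2.85000e-01 3.70000e-02]
in [5.81837e+01 5.12000e-01 2.85000e-01 3.20000e-02]
held flange [ 4.39052000e+01  3.32810955e-05 -2.03408247e-03  3.50000000e-02]
held knob [4.00854000e+01 3.32810955e-05 9.65917532e-04 9.50000000e-03]
```

>>> move_arm --travel '[[-1,20,0],[0,25,0],[0,14.5,-20],[0,0,-30],[0,0,-15]]' --angular '[[0,0,0],[0,0,0],[0,0,0],[0,0,0],[0,0,0]]' --jaw '[0.1,0.1,0.1,0.1,0.1]'

```text
t: 9.05
tool_pos: [0.5108, 0.2855, 0.0842]
eef_rot: [-180.0, 0.0, 90.3]
contact_force: [-0.9, -0.1, -1.2]
width: 0.0183
gripper_force: 25.0
```

>>> move_arm --travel '[[0,0,0],[0,0,0],[0,0,0],[0,0,0],[0,0,0]]' --angular '[[0,0,0],[0,0,0],[0,0,0],[0,0,0],[0,0,0]]' --jaw '[0.1,0.1,0.1,0.1,0.1]'

```text
t: 9.55
tool_pos: [0.5119, 0.2856, 0.086]
eef_rot: [179.9, -0.0, 90.2]
contact_force: [-0.1, 0.4, 0.4]
width: 0.0178
gripper_force: 25.0
```

>>> move_arm --travel '[[0,-0.5,-5],[0,0,-5],[0,0,-4],[0,0,-2],[0,0,0]]' --angular '[[0,0,0],[0,0,0],[0,0,0],[0,0,0],[0,0,0]]' --jaw '[0.1,0.1,0.1,0.1,0.1]'

```text
t: 10.05
tool_pos: [0.5108, 0.2847, 0.0684]
eef_rot: [-179.9, 0.0, 90.2]
contact_force: [-0.3, -0.5, -0.8]
width: 0.0178
gripper_force: 25.0
```

>>> move_arm --travel '[[0,0,-1],[0,0,-1],[0,0,0]]' --angular '[[0,0,0],[0,0,0],[0,0,0]]' --jaw '[0.1,0.1,0.1]'

```text
t: 10.35
tool_pos: [0.5115, 0.2851, 0.0675]
eef_rot: [180.0, -0.0, 90.2]
contact_force: [-0.7, 0.3, 2.3]
width: 0.0177
gripper_force: 25.0
```

>>> move_arm --travel '[[0,0,0],[0,0,0],[0,0,0],[0,0,20],[0,0,40]]' --angular '[[0,0,0],[0,0,0],[0,0,0],[0,0,0],[0,0,0]]' --jaw '[0.2,0.35,0.5,0.5,0.5]'

```text
t: 10.85
tool_pos: [0.5085, 0.2836, 0.1245]
eef_rot: [-179.6, 0.2, 90.2]
contact_force: [-0.6, -0.5, -0.2]
width: 0.043
gripper_force: 0.0
```

>>> move_arm --travel '[[0,-20,30],[0,-40,10],[0,0,0],[0,0,0],[0,0,0]]' --angular '[[0,0,0],[0,0,0],[0,0,0],[0,0,0],[0,0,0]]' --jaw '[0.5,0.5,0.5,0.5,0.5]'

```text
t: 11.35
tool_pos: [0.5108, 0.2253, 0.1663]
eef_rot: [-179.9, -0.0, 90.2]
contact_force: [0.0, -0.2, -0.2]
width: 0.0445
gripper_force: 0.0
```

```bash
python3 - <<'E'
from h import *
c,im=snap("wrist","pics/w7.png"); s=telemetry.observe(); p=s["tool_pos"];print(p,s["contact_force"],s["width"])
print("flange",circ(c,im,.512,.286,.086,.0355,.01,.002)); print("knob",circ(c,im,.512,.286,.109,.0095,.008,.001,s=3000))
print("rim",circ(c,im,.512,.286,.084,.037,.01,.001))
print("body",circ(c,im,.512,.286,.045,.053,.01,.002))
E
```

```text
[0.51071035 0.22548202 0.16621735] [-0.48681139 -0.15914395  0.11065322] 0.04387645797208911
flange [5.61405e+01 5.12000e-01 2.85000e-01 3.70000e-02]
knob [4.77632e+01 5.13000e-01 2.83000e-01 1.05000e-02]
rim [5.63856e+01 5.12000e-01 2.85000e-01 3.70000e-02]
body [5.79907e+01 5.11000e-01 2.86000e-01 5.20000e-02]
```

View pics/w7.png

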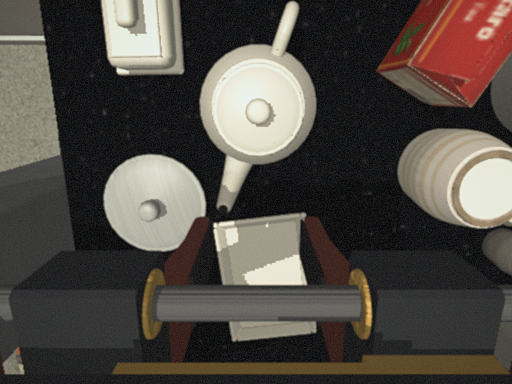

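The teapot lid sits level and centred, knob at (258,111), flange centred in the rim. Next is the sugar lid.

>>> move_arm --travel '[[-10,-25,0],[-12,-45,0],[-12,-45,0],[-12,-45,0],[-12,-45,0]]' --angular '[[0,0,0],[0,0,0],[0,0,0],[0,0,0],[0,0,0]]' --jaw '[0.5,0.5,0.5,0.5,0.5]'

```text
t: 11.9
tool_pos: [0.4525, 0.0193, 0.1664]
eef_rot: [-179.9, -0.0, 90.3]
contact_force: [1.0, -0.4, 0.3]
width: 0.0438
gripper_force: 0.0
```

>>> move_arm --travel '[[-12,-45,0],[-12,-45,-10],[-12,-45,-15],[-12,-45,-15],[-8,-25,-5]]' --angular '[[0,0,0],[0,0,0],[0,0,0],[0,0,0],[0,0,0]]' --jaw '[0.5,0.5,0.5,0.5,0.5]'

```text
t: 12.4
tool_pos: [0.3962, -0.1869, 0.1204]
eef_rot: [-179.9, -0.0, 90.2]
contact_force: [-0.1, 0.8, -0.5]
width: 0.044
gripper_force: 0.0
```

>>> move_arm --travel '[[0,0,0],[0,0,0],[0,0,0]]' --angular '[[0,0,0],[0,0,0],[0,0,0]]' --jaw '[0.5,0.5,0.5]'

```text
t: 12.7
tool_pos: [0.3976, -0.1838, 0.1219]
eef_rot: [-180.0, -0.0, 90.3]
contact_force: [-0.3, -0.2, 0.0]
width: 0.0436
gripper_force: 0.0
```

```bash
python3 - <<'E'
from h import *
c,im=snap("wrist","pics/w8.png"); s=telemetry.observe(); p=s["tool_pos"];print(p,s["contact_force"],s["width"])
print("flange",circ(c,im,.397,-.183,.013,.0455,.012,.002)); print("knob",circ(c,im,.397,-.183,.037,.0115,.012,.001,s=3000))
E
```

```text
[ 0.39769937 -0.18378276  0.12209352] [ 0.43771519 -0.64312991  0.21961062] 0.04399439230055571
flange [ 6.00e+01  3.97e-01 -1.85e-01  4.45e-02]
knob [ 3.47854e+01  3.97000e-01 -1.84000e-01  1.20000e-02]
```

>>> move_arm --travel '[[-0.5,-0.5,-35],[0,0,-40],[0,0,-30],[0,0,-12],[0,0,-5]]' --angular '[[0,0,0],[0,0,0],[0,0,0],[0,0,0],[0,0,0]]' --jaw '[0.5,0.5,0.5,0.5,0.5]'

```text
t: 13.25
tool_pos: [0.3964, -0.1839, -0.0011]
eef_rot: [-179.9, -0.1, 90.3]
contact_force: [0.4, 0.1, 0.5]
width: 0.044
gripper_force: 0.0
```

>>> move_arm --travel '[[0,0,-3],[0,0,0],[0,0,0],[0,0,0],[0,0,0]]' --angular '[[0,0,0],[0,0,0],[0,0,0],[0,0,0],[0,0,0]]' --jaw '[0.5,0.5,0.5,0.1,0.1]' --newtons 25

```text
t: 13.75
tool_pos: [0.3971, -0.1859, -0.0024]
eef_rot: [179.9, 0.0, 90.2]
contact_force: [-0.6, -0.6, -0.5]
width: 0.0311
gripper_force: 0.0
```

>>> move_arm --travel '[[0,0,0],[0,0,0]]' --angular '[[0,0,0],[0,0,0]]' --jaw '[0.1,0.1]'

```text
t: 13.95
tool_pos: [0.3969, -0.1858, -0.0027]
eef_rot: [180.0, 0.0, 90.2]
contact_force: [-0.3, 0.7, 3.1]
width: 0.0212
gripper_force: 25.0
```

>>> move_arm --travel '[[0,0,10],[0,0,35],[0,0,45],[0,0,45],[10,-15,18]]' --angular '[[0,0,0],[0,0,0],[0,0,0],[0,0,0],[0,0,0]]' --jaw '[0.1,0.1,0.1,0.1,0.1]'

```text
t: 14.45
tool_pos: [0.4066, -0.1999, 0.1541]
eef_rot: [179.9, 0.1, 90.3]
contact_force: [1.1, -0.2, -2.2]
width: 0.0212
gripper_force: 25.0
```

>>> move_arm --travel '[[25,-35,0],[25,-40,0],[25,-40,0],[23,-35,0],[15,-20,0]]' --angular '[[0,0,0],[0,0,0],[0,0,0],[0,0,0],[0,0,0]]' --jaw '[0.1,0.1,0.1,0.1,0.1]'

```text
t: 14.95
tool_pos: [0.5209, -0.3735, 0.1504]
eef_rot: [180.0, 0.1, 90.2]
contact_force: [0.9, 1.1, -1.9]
width: 0.0214
gripper_force: 25.0
```

>>> move_arm --travel '[[0,0,0],[0,0,0],[0,0,0],[0,0,0]]' --angular '[[0,0,0],[0,0,0],[0,0,0],[0,0,0]]' --jaw '[0.1,0.1,0.1,0.1]'

```text
t: 15.35
tool_pos: [0.5188, -0.3693, 0.1501]
eef_rot: [-179.9, -0.0, 90.3]
contact_force: [0.0, -0.1, -1.4]
width: 0.0217
gripper_force: 25.0
```

```bash
python3 - <<'E'
from h import *
c,im=snap("wrist","pics/w9.png"); s=telemetry.observe(); p=s["tool_pos"];print(p,s["contact_force"],s["width"])
print("rim",circ(c,im,.52,-.284,.062,.0455,.01,.002)); print("in",circ(c,im,.52,-.284,.062,.0405,.01,.0015))
print("held flange",circ(c,im,p[0],p[1],p[2]+.016,.0455,.008,.002)-[0,p[0],p[1],0]); print("held knob",circ(c,im,p[0],p[1],p[2]+.04,.0115,.008,.001,s=3000)-[0,p[0],p[1],0])
E
```

```text
[ 0.5190408  -0.36949472  0.15027085] [ 0.07597102 -0.3805553  -1.7393949 ] 0.021460087165691925
rim [ 5.88232e+01  5.21000e-01 -2.85000e-01  4.45000e-02]
in [ 5.63515e+01  5.21000e-01 -2.86000e-01  4.05000e-02]
held flange [ 4.04537000e+01 -4.08037225e-05  5.99471755e-03  4.35000000e-02]
held knob [ 4.47474000e+01 -4.08037225e-05  3.99471755e-03  1.15000000e-02]
```

```bash
python3 - <<'E'
from h import *
c=cam("wrist");im=cv2.imread("pics/w9.png"); p=telemetry.observe()["tool_pos"]
t=np.linspace(0,2*np.pi,60)
for dy,col in((.000,(0,0,255)),(.004,(0,255,0))):
  for z,r in((.016,.0455),(.04,.0115)):
    pts=np.array([w2px(c,[p[0]+r*np.cos(a),p[1]+dy+r*np.sin(a),p[2]+z]) for a in t])
    for q in pts: im[int(q[1]),int(q[0])]=col
cv2.imwrite("pics/w9b.png",cv2.resize(im[:300,100:420],None,fx=1.9,fy=1.9,interpolation=cv2.INTER_NEAREST))
E
```

```text
(no output)
```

View pics/w9b.png

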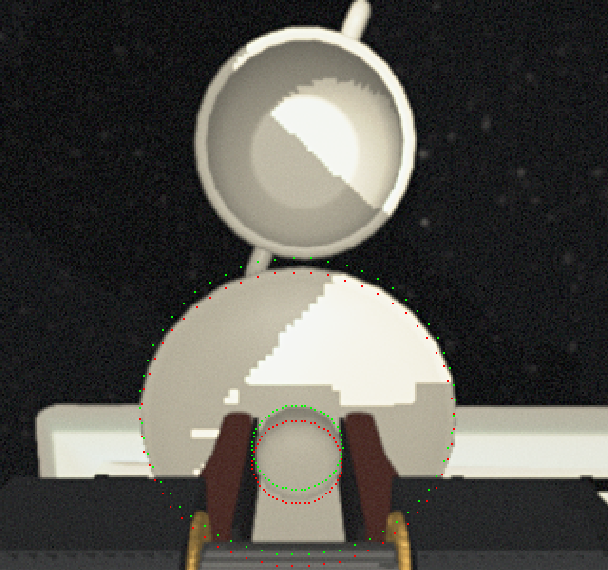

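The red (dy = 0) and green (dy = 4 mm) overlays bracket the held lid, so its centre is about 2 mm ahead of the TCP. The bowl mouth is clear. I'm placing it at TCP y = rim − 2 mm.

>>> move_arm --travel '[[2,20,0],[0,40,0],[0,22,-15],[0,0,-40],[0,0,-25]]' --angular '[[0,0,0],[0,0,0],[0,0,0],[0,0,0],[0,0,0]]' --jaw '[0.1,0.1,0.1,0.1,0.1]'

```text
t: 15.9
tool_pos: [0.5209, -0.2855, 0.069]
eef_rot: [-179.9, -0.1, 90.3]
contact_force: [0.4, -0.6, -2.5]
width: 0.0211
gripper_force: 25.0
```

>>> move_arm --travel '[[0,0,-8],[0,0,0],[0,0,0],[0,0,0],[0,0,0]]' --angular '[[0,0,0],[0,0,0],[0,0,0],[0,0,0],[0,0,0]]' --jaw '[0.1,0.1,0.1,0.1,0.1]'

```text
t: 16.4
tool_pos: [0.5226, -0.2893, 0.0634]
eef_rot: [179.9, 0.1, 90.2]
contact_force: [0.3, 0.1, -1.2]
width: 0.0215
gripper_force: 25.0
```

>>> move_arm --travel '[[-1,1.5,-5],[0,0,-5],[0,0,-3],[0,0,-1],[0,0,0]]' --angular '[[0,0,0],[0,0,0],[0,0,0],[0,0,0],[0,0,0]]' --jaw '[0.1,0.1,0.1,0.1,0.1]'

```text
t: 16.9
tool_pos: [0.5205, -0.287, 0.0477]
eef_rot: [-180.0, -0.0, 90.2]
contact_force: [-0.1, 0.4, -1.1]
width: 0.0212
gripper_force: 25.0
```

>>> move_arm --travel '[[0,0,-1],[0,0,-1],[0,0,0]]' --angular '[[0,0,0],[0,0,0],[0,0,0]]' --jaw '[0.1,0.1,0.1]'

```text
t: 17.2
tool_pos: [0.5209, -0.2872, 0.0472]
eef_rot: [180.0, 0.0, 90.2]
contact_force: [-3.3, 1.6, 8.3]
width: 0.0213
gripper_force: 25.0
```

>>> move_arm --travel '[[0,0,0.5],[0,0,0],[0,0,0],[0,0,20],[0,0,40]]' --angular '[[0,0,0],[0,0,0],[0,0,0],[0,0,0],[0,0,0]]' --jaw '[0.25,0.4,0.5,0.5,0.5]'

```text
t: 17.7
tool_pos: [0.5184, -0.2855, 0.104]
eef_rot: [-179.7, -0.2, 90.2]
contact_force: [1.0, -0.4, -0.3]
width: 0.0437
gripper_force: 0.0
```

>>> move_arm --travel '[[0,-20,30],[0,-40,15],[0,0,0],[0,0,0],[0,0,0]]' --angular '[[0,0,0],[0,0,0],[0,0,0],[0,0,0],[0,0,0]]' --jaw '[0.5,0.5,0.5,0.5,0.5]'

```text
t: 18.2
tool_pos: [0.5199, -0.3458, 0.1504]
eef_rot: [-179.9, -0.1, 90.2]
contact_force: [0.7, 0.8, 0.5]
width: 0.0438
gripper_force: 0.0
```

```bash
python3 - <<'E'
from h import *
c,im=snap("wrist","pics/w10.png"); s=telemetry.observe(); p=s["tool_pos"];print(p,s["contact_force"],s["width"])
print("flange",circ(c,im,.521,-.286,.064,.0455,.01,.002)); print("knob",circ(c,im,.521,-.286,.087,.0115,.008,.001,s=3000))
print("body",circ(c,im,.521,-.286,.035,.049,.01,.002))
E
```

```text
[ 0.51986441 -0.34558389  0.15030196] [ 0.06225407 -0.28257902 -0.04868209] 0.044034518842369766
flange [ 5.8367e+01  5.2200e-01 -2.8600e-01  4.5500e-02]
knob [ 3.36568e+01  5.21000e-01 -2.85000e-01  1.15000e-02]
body [ 5.835e+01  5.220e-01 -2.870e-01  5.000e-02]
```

>>> move_arm --travel '[[-2,25,10],[-2,45,10],[-2,45,0],[-2,45,0],[-2,45,0]]' --angular '[[0,0,0],[0,0,0],[0,0,0],[0,0,0],[0,0,0]]' --jaw '[0.5,0.5,0.5,0.5,0.5]'

```text
t: 18.75
tool_pos: [0.5095, -0.1393, 0.1708]
eef_rot: [-179.9, -0.1, 90.3]
contact_force: [0.6, 1.0, 0.3]
width: 0.0439
gripper_force: 0.0
```

>>> move_arm --travel '[[-2,45,0],[-2,45,0],[-2,45,0],[-2,16,0],[0,0,0]]' --angular '[[0,0,0],[0,0,0],[0,0,0],[0,0,0],[0,0,0]]' --jaw '[0.5,0.5,0.5,0.5,0.5]'

```text
t: 19.25
tool_pos: [0.5009, 0.012, 0.1708]
eef_rot: [-179.9, -0.1, 90.5]
contact_force: [-0.6, -0.2, -0.6]
width: 0.0442
gripper_force: 0.0
```

>>> move_arm --travel '[[0,0,0],[0,0,0],[0,0,0]]' --angular '[[0,0,0],[0,0,0],[0,0,0]]' --jaw '[0.5,0.5,0.5]'

```text
t: 19.55
tool_pos: [0.5028, 0.0079, 0.1714]
eef_rot: [-180.0, 0.0, 90.2]
contact_force: [-0.5, 0.0, 0.3]
width: 0.0442
gripper_force: 0.0
```

```bash
cat >> h.py <<'E'
def box(c,im,x0,y0,z,th,h=.11,s=2000,seed=None):
    g=cv2.cvtColor(rect(c,im,x0,y0,z,h,s),cv2.COLOR_RGB2GRAY); m=(cv2.GaussianBlur(g,(0,0),3)>th).astype(np.uint8)
    n,l,st,ce=cv2.connectedComponentsWithStats(m); k=1+np.argmin(np.hypot(*(ce[1:]-h*s).T)+1e4*(st[1:,4]<2000))
    (u,v),(w,hh),a=cv2.minAreaRect(np.argwhere(l==k)[:,::-1].astype(np.int32))
    if w>hh: w,hh,a=hh,w,a-90
    # long side direction: angle a from image-vertical; world yaw of long (y) axis = -a
    return np.round([x0+u/s-h,y0-v/s+h,w/s,hh/s,-a],4)
E
python3 - <<'E'
from h import *
c,im=snap("wrist","pics/w11.png"); s=telemetry.observe(); p=s["tool_pos"];print(p,s["eef_rot"])
for th in(70,90,120): print("dish",box(c,im,.522,.095,.016,th))
cv2.imwrite("pics/dishr.png",rect(c,im,.522,.095,.016,.11,2000)[:,:,::-1])
cT=cam("top"); iT=cv2.imread("pics/top0.png")[:,:,::-1].copy()
print("topdish",box(cT,iT,.522,.095,.016,110)); print("topcover",box(cT,iT,.405,.367,.042,110,.09))
print("tin",circ(c,im,.502,-.104,.06,.052,.012,.002))
E
```

```text
[0.50279983 0.00789611 0.17141132] [-1.79984854e+02  8.54861819e-03  9.01433914e+01]
dish [0.5225 0.0932 0.1033 0.1522 7.275 ]
dish [0.5225 0.0933 0.1023 0.1511 7.2532]
dish [0.5226 0.0933 0.1009 0.15   7.125 ]
topdish [0.5223 0.0956 0.1072 0.1575 7.275 ]
topcover [ 0.4045  0.368   0.068   0.121  -0.    ]
tin [34.2619  0.503  -0.109   0.0505]
```

View pics/w11.png

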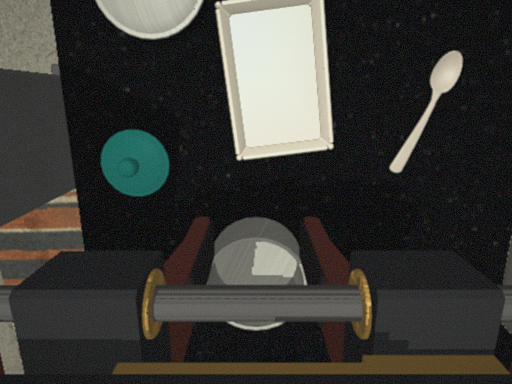

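The dish spans (217,5) to (332,152) and lies at (0.5225, 0.0933), yaw +7.2°. The fitted size matches the description. On to the cover.

>>> move_arm --travel '[[-12,25,0],[-12,45,0],[-12,45,0],[-12,45,0],[-12,45,0]]' --angular '[[0,0,0],[0,0,0],[0,0,0],[0,0,0],[0,0,0]]' --jaw '[0.5,0.5,0.5,0.5,0.5]'

```text
t: 20.1
tool_pos: [0.4426, 0.2147, 0.1717]
eef_rot: [180.0, -0.0, 90.1]
contact_force: [0.8, 0.2, -0.4]
width: 0.0439
gripper_force: 0.0
```

>>> move_arm --travel '[[-12,45,0],[-13,45,0],[-13,42,0],[0,0,0],[0,0,0]]' --angular '[[0,0,0],[0,0,0],[0,0,0],[0,0,0],[0,0,0]]' --jaw '[0.5,0.5,0.5,0.5,0.5]'

```text
t: 20.6
tool_pos: [0.4047, 0.3459, 0.1713]
eef_rot: [-180.0, 0.0, 90.3]
contact_force: [-0.2, -0.0, 0.2]
width: 0.0439
gripper_force: 0.0
```

>>> move_arm --travel '[[0,0,0],[0,0,0],[0,0,0]]' --angular '[[0,0,0],[0,0,0],[0,0,0]]' --jaw '[0.5,0.5,0.5]'

```text
t: 20.9
tool_pos: [0.4053, 0.3446, 0.1715]
eef_rot: [-180.0, 0.0, 90.1]
contact_force: [-0.4, 0.6, 0.6]
width: 0.044
gripper_force: 0.0
```

```bash
python3 - <<'E'
from h import *
c,im=snap("wrist","pics/w12.png"); s=telemetry.observe(); p=s["tool_pos"];print(p,s["eef_rot"])
for th in(60,90,120): print("cover",box(c,im,.405,.367,.03,th,.09))
# bar grip outline: rectified at z=.064, bar template by gradient score
g=cv2.cvtColor(rect(c,im,.405,.367,.063,.06,4000),cv2.COLOR_RGB2GRAY).astype(np.float32); g=cv2.GaussianBlur(g,(0,0),3)
gx=cv2.Sobel(g,cv2.CV_32F,1,0);gy=cv2.Sobel(g,cv2.CV_32F,0,1); best=[]
t=np.linspace(-.018,.018,50);e=np.linspace(-.005,.005,20)
for w in(.014,.015,.016,.017):
 for a in np.deg2rad(np.arange(-8,8.1,1)):
  ca,sa=np.cos(a),np.sin(a)
  for dx in np.arange(-.012,.0121,.001):
   for dy in np.arange(-.012,.0121,.001):
    sc=0
    for (X,Y,nx,ny,wt) in((w/2+0*t,t,1,0,1),(-w/2+0*t,t,1,0,1),(e,.025+0*e,0,1,.5),(e,-.025+0*e,0,1,.5)):
     x=dx+ca*X-sa*Y;y=dy+sa*X+ca*Y;u=((.06+x)*4000).astype(int);v=((.06-y)*4000).astype(int)
     n=(ca*nx-sa*ny,-(sa*nx+ca*ny)); sc+=wt*np.clip(np.abs(gx[v,u]*n[0]+gy[v,u]*n[1]),0,80).mean()
    best.append((sc,.405+dx,.367+dy,w,np.rad2deg(a)))
best.sort(reverse=True); print(np.round(best[:4],4))
E
```

```text
[0.40524124 0.34483924 0.17157625] [-1.79995788e+02  5.82109843e-03  9.01194808e+01]
cover [0.4038 0.3748 0.0655 0.1154 1.1307]
cover [0.4038 0.3748 0.0638 0.1135 0.7957]
cover [0.4037 0.3748 0.0624 0.1122 0.9602]
[[4.56687e+01 4.06000e-01 3.56000e-01 1.60000e-02 2.00000e+00]
 [4.54925e+01 4.06000e-01 3.56000e-01 1.60000e-02 1.00000e+00]
 [4.52386e+01 4.05000e-01 3.56000e-01 1.70000e-02 1.00000e+00]
 [4.50581e+01 4.06000e-01 3.56000e-01 1.50000e-02 1.00000e+00]]
```

View pics/w12.png

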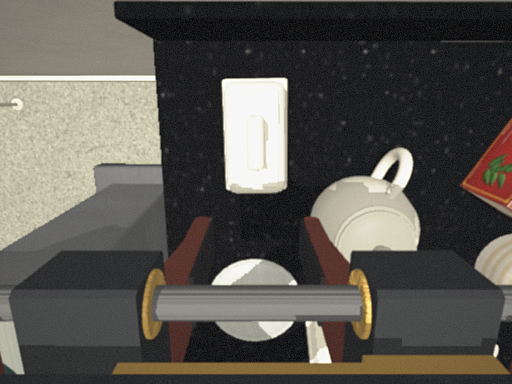

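```bash
python3 - <<'E'
from h import *
c=cam("wrist")
print("bar",px2w(c,257,143,.064), px2w(c,257,115,.064)[1],px2w(c,257,172,.064)[1])
print("top edge z0",px2w(c,255,78,0)[1],"bot z0",px2w(c,255,192,0)[1],"bot z.042",px2w(c,255,192,.042)[1])
print("x edges z0", px2w(c,222,85,0)[0],px2w(c,288,85,0)[0], "shoulder z.042 bottom",px2w(c,228,185,.042)[0],px2w(c,286,185,.042)[0])
im=cv2.imread("pics/w12.png"); g=cv2.cvtColor(im,cv2.COLOR_BGR2GRAY); print(g[105:185:3,257]); print(g[143,240:276:2]); print(g[70:84,240],g[184:200,257])
E
```

```text
bar [0.40569207 0.37408544 0.064     ] 0.3983042511370026 0.3479002200583927
top edge z0 0.43201114104799837 bot z0 0.3110860181658953 bot z.042 0.3229378882804752
x edges z0 0.3697350820594214 0.4374625424065641 shoulder z.042 bottom 0.37742158398228115 0.434169222237339
[247 247 247 245 247 247 247 247 247 247 247 247 247 247 247 247 247 247
 247 247 247 245 240 247 247 247 247]
[247 247 247 244 246 247 247 247 247 247 246 241 198 241 248 247 247 247]
[ 36  31  19  32  33  32  31  32 148 253 252 242 235 243] [247 247 247 245 246 224 188 189 166  93  30  26  22  31  16  33]
```

The cover's bar spans (257,115) to (257,172), centred at (0.405, 0.374), with a cover yaw of about 1°. I'm descending and gripping it.

>>> move_arm --travel '[[0,14,-20],[0,15,-40],[0,0,-45],[0,0,-25],[0,0,-12]]' --angular '[[0,0,0.015],[0,0,0],[0,0,0],[0,0,0],[0,0,0]]' --jaw '[0.5,0.5,0.5,0.5,0.5]'

```text
t: 21.45
tool_pos: [0.4034, 0.3733, 0.0271]
eef_rot: [-179.8, 0.1, 91.1]
contact_force: [0.2, 0.5, -0.2]
width: 0.0443
gripper_force: 0.0
```

>>> move_arm --travel '[[0,0,-5],[0,0,-2],[0,0,0],[0,0,0],[0,0,0]]' --angular '[[0,0,0],[0,0,0],[0,0,0],[0,0,0],[0,0,0]]' --jaw '[0.5,0.5,0.5,0.5,0.1]' --newtons 35

```text
t: 21.95
tool_pos: [0.4054, 0.3754, 0.0236]
eef_rot: [179.9, -0.1, 91.1]
contact_force: [-0.7, 1.5, -0.3]
width: 0.0389
gripper_force: 0.0
```

>>> move_arm --travel '[[0,0,0],[0,0,0],[0,0,0],[0,0,0]]' --angular '[[0,0,0],[0,0,0],[0,0,0],[0,0,0]]' --jaw '[0.1,0.1,0.1,0.1]'

```text
t: 22.35
tool_pos: [0.4044, 0.3749, 0.0226]
eef_rot: [-180.0, 0.0, 91.1]
contact_force: [-1.0, 0.1, 2.5]
width: 0.0161
gripper_force: 35.0
```

>>> move_arm --travel '[[0,0,10],[0,0,35],[0,0,50],[0,0,50],[0,0,35]]' --angular '[[0,0,0],[0,0,0],[0,0,0],[0,0,0],[0,0,0]]' --jaw '[0.1,0.1,0.1,0.1,0.1]'

```text
t: 22.85
tool_pos: [0.4053, 0.3753, 0.2062]
eef_rot: [179.9, -0.1, 91.1]
contact_force: [1.4, 1.6, -4.2]
width: 0.0155
gripper_force: 35.0
```

>>> move_arm --travel '[[10,-20,0],[16,-40,0],[16,-40,0],[16,-40,0],[16,-40,0]]' --angular '[[0,0,0.0135],[0,0,0.0135],[0,0,0.0135],[0,0,0.0135],[0,0,0.0135]]' --jaw '[0.1,0.1,0.1,0.1,0.1]'

```text
t: 23.35
tool_pos: [0.4786, 0.1932, 0.2028]
eef_rot: [-180.0, 0.0, 95.0]
contact_force: [0.6, -0.1, -3.1]
width: 0.0158
gripper_force: 35.0
```

>>> move_arm --travel '[[16,-40,0],[16,-40,0],[12,-21,-30],[0,0,-40],[0,0,-40]]' --angular '[[0,0,0.0135],[0,0,0.0135],[0,0,0.0135],[0,0,0],[0,0,0]]' --jaw '[0.1,0.1,0.1,0.1,0.1]'

```text
t: 23.85
tool_pos: [0.5236, 0.0927, 0.0922]
eef_rot: [179.9, 0.0, 97.2]
contact_force: [0.7, 0.2, -3.3]
width: 0.0157
gripper_force: 35.0
```

>>> move_arm --travel '[[0,0,-20],[0,0,0],[0,0,0],[0,0,0]]' --angular '[[0,0,0],[0,0,0],[0,0,0],[0,0,0]]' --jaw '[0.1,0.1,0.1,0.1]'

```text
t: 24.25
tool_pos: [0.5242, 0.0941, 0.0741]
eef_rot: [179.8, 0.0, 97.3]
contact_force: [0.9, 0.5, -3.1]
width: 0.0154
gripper_force: 35.0
```

```bash
python3 - <<'E'
from h import *
c,im=snap("wrist","pics/w13.png"); s=telemetry.observe(); print(s["tool_pos"],s["eef_rot"],s["contact_force"],s["width"])
E
```

```text
[0.52420615 0.09409124 0.07424245] [1.79823978e+02 1.38458470e-02 9.72867005e+01] [-0.65155195  0.11303572 -2.99603345] 0.015671724052322852
```

>>> move_arm --travel '[[-1,0,-15],[0,0,-12],[0,0,-8],[0,0,-5],[0,0,-3]]' --angular '[[0,0,0],[0,0,0],[0,0,0],[0,0,0],[0,0,0]]' --jaw '[0.1,0.1,0.1,0.1,0.1]'

```text
t: 24.8
tool_pos: [0.5217, 0.0939, 0.0292]
eef_rot: [-180.0, -0.0, 97.3]
contact_force: [-0.1, -0.5, -2.0]
width: 0.0153
gripper_force: 35.0
```

>>> move_arm --travel '[[0,0,-1],[0,0,-1],[0,0,0]]' --angular '[[0,0,0],[0,0,0],[0,0,0]]' --jaw '[0.1,0.1,0.1]'

```text
t: 25.1
tool_pos: [0.522, 0.0939, 0.0277]
eef_rot: [180.0, 0.0, 97.3]
contact_force: [-0.2, -0.2, -2.8]
width: 0.0155
gripper_force: 35.0
```

>>> move_arm --travel '[[0,0,-1],[0,0,0],[0,0,0]]' --angular '[[0,0,0],[0,0,0],[0,0,0]]' --jaw '[0.1,0.1,0.1]'

```text
t: 25.4
tool_pos: [0.522, 0.0939, 0.0276]
eef_rot: [180.0, 0.0, 97.3]
contact_force: [-2.5, 0.0, 6.5]
width: 0.0159
gripper_force: 35.0
```

>>> move_arm --travel '[[0,0,0.5],[0,0,0],[0,0,0],[0,0,20],[0,0,40]]' --angular '[[0,0,0],[0,0,0],[0,0,0],[0,0,0],[0,0,0]]' --jaw '[0.25,0.4,0.5,0.5,0.5]'

```text
t: 25.9
tool_pos: [0.5191, 0.0937, 0.0852]
eef_rot: [-179.6, -0.0, 97.3]
contact_force: [-0.2, 0.2, -0.7]
width: 0.0438
gripper_force: 0.0
```

>>> move_arm --travel '[[0,-35,50],[0,-40,30],[0,0,0],[0,0,0],[0,0,0]]' --angular '[[0,0,-0.062],[0,0,-0.062],[0,0,0],[0,0,0],[0,0,0]]' --jaw '[0.5,0.5,0.5,0.5,0.5]'

```text
t: 26.4
tool_pos: [0.5206, 0.0259, 0.1568]
eef_rot: [-179.9, -0.0, 90.2]
contact_force: [-0.0, 0.1, -0.6]
width: 0.0438
gripper_force: 0.0
```

```bash
python3 - <<'E'
from h import *
c,im=snap("wrist","pics/w14.png"); s=telemetry.observe(); p=s["tool_pos"];print(p,s["eef_rot"])
for th in(60,80,100): print("dish",box(c,im,.522,.094,.016,th))
def P(z,a,b,yaw,cx=.5225,cy=.0935):
    r=np.deg2rad(yaw); return w2px(c,[cx+a*np.cos(r)-b*np.sin(r),cy+a*np.sin(r)+b*np.cos(r),z])
g=cv2.GaussianBlur(cv2.cvtColor(im,cv2.COLOR_RGB2GRAY),(0,0),1).astype(np.float32);gx=cv2.Sobel(g,cv2.CV_32F,1,0);gy=cv2.Sobel(g,cv2.CV_32F,0,1);G=np.hypot(gx,gy)
best=[]
t=np.linspace(-1,1,60)
for yaw in np.arange(4,11,.5):
 for dx in np.arange(-.006,.0061,.001):
  for dy in np.arange(-.006,.0061,.001):
   pts=[P(.064,sx*.008,.02*k,yaw,.5225+dx,.0935+dy) for k in t for sx in(-1,1)]+[P(.005,sx*.033,.05*k,yaw,.5225+dx,.0935+dy) for k in t for sx in(-1,1)]+[P(.064,.004*k,sy*.025,yaw,.5225+dx,.0935+dy) for k in t[::3] for sy in(-1,1)]
   q=np.array(pts).astype(int); best.append((np.clip(G[q[:,1].clip(0,383),q[:,0].clip(0,511)],0,60).mean(),.5225+dx,.0935+dy,yaw))
best.sort(reverse=True);print(np.round(best[:4],4))
print("tinlid? ",)
E
```

```text
[0.52043142 0.02615039 0.15656313] [-1.79831415e+02 -3.70728983e-02  9.02273059e+01]
dish [0.5228 0.0935 0.1043 0.1537 7.2143]
dish [0.5226 0.0936 0.103  0.1525 7.2243]
dish [0.5226 0.0936 0.102  0.1516 7.1935]
[[56.5174  0.5255  0.0905  7.5   ]
 [56.4195  0.5255  0.0905  8.    ]
 [56.2744  0.5245  0.0925  9.    ]
 [56.2634  0.5245  0.0925  7.5   ]]
tinlid?
```

>>> move_arm --travel '[[-15,20,0],[-27,35,0],[-27,38,-5],[-27,38,-15],[-21,24,-15]]' --angular '[[0,0,0],[0,0,0],[0,0,0],[0,0,0],[0,0,0]]' --jaw '[0.5,0.5,0.5,0.5,0.5]'

```text
t: 26.95
tool_pos: [0.4017, 0.1827, 0.1216]
eef_rot: [-179.9, -0.0, 90.3]
contact_force: [0.3, 0.4, -0.3]
width: 0.0438
gripper_force: 0.0
```

>>> move_arm --travel '[[0,0,0],[0,0,0],[0,0,0],[0,0,0]]' --angular '[[0,0,0],[0,0,0],[0,0,0],[0,0,0]]' --jaw '[0.5,0.5,0.5,0.5]'

```text
t: 27.35
tool_pos: [0.4059, 0.1798, 0.1232]
eef_rot: [180.0, -0.0, 90.1]
contact_force: [0.5, -0.5, -0.6]
width: 0.0438
gripper_force: 0.0
```

```bash
python3 - <<'E'
from h import *
c,im=snap("wrist","pics/w15.png"); s=telemetry.observe(); p=s["tool_pos"];print(p,s["eef_rot"],s["width"])
print("flange",circ(c,im,.403,.183,.013,.054,.012,.002)); print("knob",circ(c,im,.403,.183,.037,.0105,.01,.001,s=3000))
E
```

```text
[0.40591779 0.17978419 0.12328069] [ 1.79946845e+02 -8.04381701e-03  9.01050083e+01] 0.04376404792391182
flange [6.00e+01 4.03e-01 1.82e-01 5.30e-02]
knob [4.66917e+01 4.02000e-01 1.85000e-01 9.50000e-03]
```

>>> move_arm --travel '[[-3,3,-35],[0,0,-40],[0,0,-30],[0,0,-13],[0,0,-5]]' --angular '[[0,0,0],[0,0,0],[0,0,0],[0,0,0],[0,0,0]]' --jaw '[0.5,0.5,0.5,0.5,0.5]'

```text
t: 27.9
tool_pos: [0.4015, 0.1824, -0.0013]
eef_rot: [-179.9, 0.0, 90.1]
contact_force: [0.7, -0.2, -0.2]
width: 0.0437
gripper_force: 0.0
```

>>> move_arm --travel '[[0,0,-3],[0,0,0],[0,0,0],[0,0,0],[0,0,0]]' --angular '[[0,0,0],[0,0,0],[0,0,0],[0,0,0],[0,0,0]]' --jaw '[0.5,0.5,0.5,0.1,0.1]' --newtons 35

```text
t: 28.4
tool_pos: [0.4022, 0.1834, -0.0024]
eef_rot: [179.9, -0.0, 90.2]
contact_force: [0.4, -0.1, 0.6]
width: 0.0314
gripper_force: 0.0
```

>>> move_arm --travel '[[0,0,0],[0,0,0],[0,0,0]]' --angular '[[0,0,0],[0,0,0],[0,0,0]]' --jaw '[0.1,0.1,0.1]'

```text
t: 28.7
tool_pos: [0.402, 0.1834, -0.0027]
eef_rot: [180.0, -0.0, 90.2]
contact_force: [-0.1, 0.1, 5.4]
width: 0.019
gripper_force: 35.0
```

>>> move_arm --travel '[[0,0,10],[0,0,30],[0,0,45],[0,0,45],[5,-20,25]]' --angular '[[0,0,0],[0,0,0],[0,0,0],[0,0,0],[0,0,0]]' --jaw '[0.1,0.1,0.1,0.1,0.1]'

```text
t: 29.2
tool_pos: [0.4075, 0.1646, 0.1556]
eef_rot: [179.8, -0.1, 90.3]
contact_force: [1.7, 0.7, -0.7]
width: 0.0193
gripper_force: 35.0
```

>>> move_arm --travel '[[10,-40,0],[11,-45,0],[11,-45,0],[11,-45,0],[11,-45,0]]' --angular '[[0,0,0],[0,0,0],[0,0,0],[0,0,0],[0,0,0]]' --jaw '[0.1,0.1,0.1,0.1,0.1]'

```text
t: 29.7
tool_pos: [0.4603, -0.0584, 0.1525]
eef_rot: [-180.0, -0.0, 90.2]
contact_force: [0.1, 1.5, -1.7]
width: 0.019
gripper_force: 35.0
```

>>> move_arm --travel '[[11,-45,0],[11,-45,0],[11,-40,0],[6,-18,0],[0,0,0]]' --angular '[[0,0,0],[0,0,0],[0,0,0],[0,0,0],[0,0,0]]' --jaw '[0.1,0.1,0.1,0.1,0.1]'

```text
t: 30.2
tool_pos: [0.5003, -0.2069, 0.1522]
eef_rot: [180.0, 0.0, 90.0]
contact_force: [-0.5, 0.4, -1.7]
width: 0.0186
gripper_force: 35.0
```

>>> move_arm --travel '[[0,0,0],[0,0,0],[0,0,0]]' --angular '[[0,0,0],[0,0,0],[0,0,0]]' --jaw '[0.1,0.1,0.1]'

```text
t: 30.5
tool_pos: [0.4991, -0.203, 0.152]
eef_rot: [-180.0, -0.0, 90.3]
contact_force: [0.3, -0.5, -1.6]
width: 0.019
gripper_force: 35.0
```

```bash
python3 - <<'E'
from h import *
c,im=snap("wrist","pics/w16.png"); s=telemetry.observe(); p=s["tool_pos"];print(p,s["contact_force"],s["width"])
print("rim",circ(c,im,.502,-.106,.06,.052,.012,.001)); print("in",circ(c,im,.502,-.106,.06,.048,.012,.001))
print("held flange",circ(c,im,p[0],p[1],p[2]+.016,.054,.008,.002)-[0,p[0],p[1],0]); print("held knob",circ(c,im,p[0],p[1],p[2]+.04,.0105,.008,.001,s=3000)-[0,p[0],p[1],0])
E
```

```text
[ 0.49927657 -0.20321787  0.15204213] [ 0.282831   -0.47749323 -0.53748626] 0.019260685528554776
rim [50.8045  0.502  -0.106   0.051 ]
in [ 5.24237e+01  5.02000e-01 -1.06000e-01  4.75000e-02]
held flange [ 4.01911000e+01  2.34339297e-05 -3.98212960e-03  5.60000000e-02]
held knob [3.96455000e+01 2.34339297e-05 2.01787040e-03 1.05000000e-02]
```

>>> move_arm --travel '[[2.5,20,0],[0,40,0],[0,36.5,-15],[0,0,-40],[0,0,-25]]' --angular '[[0,0,0],[0,0,0],[0,0,0],[0,0,0],[0,0,0]]' --jaw '[0.1,0.1,0.1,0.1,0.1]'

```text
t: 31.05
tool_pos: [0.5013, -0.1059, 0.0709]
eef_rot: [-180.0, -0.0, 90.4]
contact_force: [0.0, -0.2, -1.3]
width: 0.0192
gripper_force: 35.0
```

>>> move_arm --travel '[[0,0,-10],[0,0,0],[0,0,0],[0,0,0],[0,0,0]]' --angular '[[0,0,0],[0,0,0],[0,0,0],[0,0,0],[0,0,0]]' --jaw '[0.1,0.1,0.1,0.1,0.1]'

```text
t: 31.55
tool_pos: [0.5032, -0.1088, 0.0632]
eef_rot: [179.9, 0.0, 90.2]
contact_force: [-0.2, 0.7, -1.3]
width: 0.0194
gripper_force: 35.0
```

>>> move_arm --travel '[[-1,1.5,-6],[0,0,-5],[0,0,-4],[0,0,-1],[0,0,0]]' --angular '[[0,0,0],[0,0,0],[0,0,0],[0,0,0],[0,0,0]]' --jaw '[0.1,0.1,0.1,0.1,0.1]'

```text
t: 32.05
tool_pos: [0.5009, -0.1067, 0.0456]
eef_rot: [-179.9, -0.0, 90.2]
contact_force: [-0.1, -0.1, -1.0]
width: 0.019
gripper_force: 35.0
```

>>> move_arm --travel '[[0,0,-1],[0,0,-1],[0,0,0]]' --angular '[[0,0,0],[0,0,0],[0,0,0]]' --jaw '[0.1,0.1,0.1]'

```text
t: 32.35
tool_pos: [0.5013, -0.1068, 0.0452]
eef_rot: [180.0, 0.0, 90.2]
contact_force: [-3.8, 1.3, 11.6]
width: 0.0193
gripper_force: 35.0
```

Contact came at the expected height, so I'm releasing, retreating and checking.

>>> move_arm --travel '[[0,0,1],[0,0,0],[0,0,0],[0,0,20],[0,0,40]]' --angular '[[0,0,0],[0,0,0],[0,0,0],[0,0,0],[0,0,0]]' --jaw '[0.25,0.4,0.5,0.5,0.5]'

```text
t: 32.85
tool_pos: [0.4986, -0.1059, 0.103]
eef_rot: [-179.6, -0.1, 90.2]
contact_force: [-0.0, 0.9, 0.3]
width: 0.0436
gripper_force: 0.0
```

>>> move_arm --travel '[[0,-20,40],[0,-40,40],[0,0,0],[0,0,0],[0,0,0]]' --angular '[[0,0,0],[0,0,0],[0,0,0],[0,0,0],[0,0,0]]' --jaw '[0.5,0.5,0.5,0.5,0.5]'

```text
t: 33.35
tool_pos: [0.4999, -0.161, 0.1788]
eef_rot: [-179.8, -0.1, 90.2]
contact_force: [0.6, 0.9, 0.2]
width: 0.0439
gripper_force: 0.0
```

```bash
python3 - <<'E'
from h import *
c,im=snap("wrist","pics/w17.png"); s=telemetry.observe(); p=s["tool_pos"];print(p,s["contact_force"],s["width"])
print("flange",circ(c,im,.502,-.106,.062,.054,.01,.002)); print("knob",circ(c,im,.502,-.106,.085,.0105,.008,.001,s=3000))
cS,iS=snap("side","pics/s2.png"); cT,iT=snap("top","pics/t2.png")
i0=cv2.imread("pics/top0.png")[:,:,::-1].copy()
for n,x,y,z,r in[("teapot",.512,.285,.05,.053),("tin",.502,-.106,.062,.053),("sugar",.521,-.286,.064,.0455)]: print(n,circ(cT,i0,x,y,z,r,.012),circ(cT,iT,x,y,z,r,.012))
print(box(cT,iT,.522,.095,.016,110))
E
```

```text
[ 0.49969671 -0.16072505  0.17856702] [ 0.44275403 -1.02932455 -0.32302936] 0.04373130805811915
flange [ 6.00e+01  5.01e-01 -1.07e-01  5.30e-02]
knob [ 4.98271e+01  5.02000e-01 -1.07000e-01  1.10000e-02]
teapot [50.9038  0.511   0.286   0.0535] [50.9496  0.511   0.286   0.0535]
tin [ 5.98484e+01  5.02000e-01 -1.04000e-01  5.40000e-02] [48.6573  0.501  -0.104   0.0555]
sugar [ 5.49459e+01  5.19000e-01 -2.80000e-01  4.80000e-02] [ 7.8371  0.523  -0.298   0.048 ]
[0.5223 0.0956 0.1073 0.1575 7.3135]
```

```bash
python3 -c "
from plant import order
print(order.close_job())"
```

```text
the job is handed in; nothing more can be done
None
```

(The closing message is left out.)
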